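# Swing the strain viewer's analyser over the glass and set it to the broad mark

### The job

Get the strain viewer ready to check the beaker that stands on its window: push its swing head home over the beaker, right against its stop, and push the ring's lever round the arc until its rod lies centred over the one broad mark of the scale. Only push, and gently: do not grip or lift anything, and leave the beaker and the things lying about where they stand.

Things in the scene. Friction and masses are not known exactly. Their poses are not given: they have to be found in the camera images.
- head (a joint): swing head of the strain viewer: flat black disc (124 mm across, 14 mm thick, top 182 mm above the bench) on an arm that turns about a steel post at the viewer's back. Rad: 0 = home at its stop, centred over the base's round window; grows as it swings out to the right (counterclockwise from above), to 1.2. Stiff: takes 6 to 8 N at rim_right, stays where it is left
- ring (a joint): metal ring 91 mm across with a dark filter and a lever, in the head's top. Rad, the lever's reading on the scale: 0 is 50 degrees right of the head's front (the side away from the post); grows as the lever goes round clockwise from above, past the front to the left; broad mark at 1.571; stops at -0.2 and 2.3; starts at 0 to 0.6. Turns with about 1 N at the knob, stays where it is left
- swing_axis (a point): point on the axis of the upright post about which the head swings, 175 mm above the bench (the post's round cap ends at 196 mm); 120 mm from the ring's axis
- ring_axis (a point): centre of the ring, on its upright turning axis, level with the head's top face (182 mm above the bench); moves with the head
- rim_right (a point): point on the right edge of the head's disc, half-way up its 14 mm thickness (175 mm above the bench), 62 mm from the ring's axis, square to the line from ring to post: pushed here, towards the ring's axis, the head swings home
- lever_knob (a point): middle of the lever's grip: a black upright round knob 15 mm across, from 184 to 223 mm above the bench (this point at 206 mm), 80 mm from the ring's axis, so clear outside the head's 62 mm rim. A thin steel rod, 4.4 mm thick and 190 mm above the bench, runs from the ring straight across the scale to it
- broad_mark (a point): centre of the one broad mark of the scale: a white bar 7 mm wide and 14 mm long in the head's top face, pointing at the ring's axis, 54.5 mm from it, 40 degrees to the left of the head's front; the scale's other marks are thin lines 1 mm wide. It moves with the head
- viewer: the strain viewer, fixed: a grey lamp base with a black top, 230 mm front to back, 160 mm wide, 50 mm high, with a round pale window (52 mm above the bench) and an upright post behind it. Origin on the bench under the window's centre; x axis from the window to the post (120 mm), y to its left, z up
- stage_beaker: the glass to be checked: a clear beaker 69 mm across and 100 mm high, standing loose on the viewer's window (its rim 152 mm above the bench, 16 mm below the head's underside). Origin at the centre of its foot
- tall_beaker: a clear tall beaker, 73 mm across and 110 mm high, on the bench to the right of the viewer. Origin at the centre of its underside. Leave it alone
- lidded_jar: a white jar with a ribbed lid, 59 mm across and 78 mm high, on the bench to the left of the viewer. Origin at the centre of its underside. Leave it alone
- big_cork: a cork stopper 34 mm across and 30 mm high, on the bench to the left of the viewer, near its front. Origin at the centre of its underside. Leave it alone
- spectacles: dark-rimmed spectacles, 135x138x45 mm, on the bench well to the right of the viewer. Origin at the centre of its underside. Leave it alone
- felt_marker: a fat felt marker 110 mm long, lying on the bench close along the viewer's left side. Origin at the centre of its underside. Leave it alone
- vernier: a flat steel caliper 205 mm long, lying on the bench to the right of the viewer, behind the tall beaker. Origin at the centre of its underside. Leave it alone
- tape: a roll of masking tape 75 mm across and 18 mm high, lying on the bench to the left of the viewer, towards the back. Origin at the centre of its underside. Leave it alone

How it is judged (in metres and radians):
At the end, for the whole second after the job is handed in: The head is home against its stop (joint head below 0.045 rad, about 2.5 degrees) and the ring's lever is at rest over the broad mark (joint ring within 0.07 rad, 4 degrees, of 1.571); the beaker stands upright on the window within 10 mm of where it stood (value of joint head below 0.045 rad and value of joint ring between 1.501 and 1.641 rad and velocity of joint ring between -0.02 and 0.02 rad/s and distance of stage_beaker from where it was at the start of the episode below 0.01 m and angle between stage_beaker's own z axis and vertical below 0.1 rad); the robot touches nothing.
It fails at once if the beaker on the window is shifted (by more than 10 mm), lifted or tipped (distance of stage_beaker from where it was at the start of the episode above 0.01 m or angle between stage_beaker's own z axis and vertical above 0.15 rad).
It fails at once if the lever or its ring is gripped or pushed hard (fingers on it with more than 15 N) (contact force between the fingers and ring above 15 N).
It fails at once if the head is gripped or pushed hard (fingers on it with more than 35 N) (contact force between the fingers and head above 35 N).
It fails at once if one of the things lying about is moved by more than 20 mm or lifted (distance of any of tall_beaker, lidded_jar, big_cork, spectacles, felt_marker, vernier, tape from where it was at the start of the episode above 0.02 m).
It also fails if it takes over 54 s, if anything falls off the work surface, if the arm or the gripper's body presses on something with over 40 N, if the wrist force passes 120 N, or if a joint passes its speed limit or range.

### The arm

A 7-joint arm with a two-finger parallel gripper is mounted at the origin on a cart in front of the work surface, level with it; the furniture and walls round the work are solid. World frame = base frame: x ahead of the robot, y to its left, z up, the work surface at z = 0. Lengths are in mm, angles in rad, forces in N, time in s.
With the tool pointing down it reaches from about 400 to 850 mm from the base axis. Payload 4.4 kg.
Tool frame: the origin (TCP) lies midway between the tips of the shut fingers; the grasp point (between the pads) lies 19 mm behind it; z points along the fingers, y is the line along which they close (so a half turn about z gives the same grasp; the last joint's range is limited). The gripper opens to 94 mm and grips with 3 to 60 N. Pads are 16 mm wide; open, the fingers measure 119 mm over their backs; the gripper's body (75 mm by 177 mm) begins 78 mm behind the grasp point.
Start: joints at [1.106, 0.628, 0.038, 1.517, -0.027, 0.996, -0.02], TCP at [252.432, -598.996, 205.478] pointing down, gripper open.
Joint ranges: [-3.06, 3.06], [-0.37, 2.12], [-1.25, 1.32], [0.18, 2.47], [-1.1, 4.24], [0.23, 1.98], [-2.94, 2.94]. Speed limits (rad/s): [2.57, 2.57, 3.14, 3.14, 3.14, 3.14, 3.14].

### API

Orientations are given as a rotation vector (axis times angle).
In Python, from rig import robot gives the robot as it stands.
- The arm moves only by the tool play_rows, never from a script. Its argument "deltas" is a list of rows, each an object of numbers: "dx", "dy", "dz": the shift along the world's x, y, z in mm; "wx", "wy", "wz": the turn, a rotation vector about the world's x, y, z in degrees; "grip": the gripper's target within -1 to 1 (fully open at 1, half-way at 0, shut at -1). In form: [{"dx": .., "dy": .., "dz": .., "wx": .., "wy": .., "wz": .., "grip": ..}, ...]. A call has exactly 5 rows; each row shifts and turns the commanded pose from where the row before left it; what a row does not reach is not made up. A row lasts 1/12 s, in which the tool goes at most 41.7 mm and 7.16 degrees, less where a joint would pass 70% of its speed; a pose out of reach is approached as far as the arm can. A call is refused whole if a number of a shift passes 41.7 or a number of a turn 7.16, either way. A call with a gripper value outside its range is refused whole. The fingers move at their own pace and stop on an object; "force" is the grip in N (left out, the last holds). Time passes only in rows, so rows that do not move let the fingers close, or fill a call up. It gives the time, the measured TCP pose, the force, the opening and the grip force at its end, in the units of the state.
- robot.sense(): the state, without advancing time (a new reading comes with each control period).
- robot.snapshot(name): name is "side" or "top" or "wrist"; returns the picture (400x640x3 uint8, red, green, blue); there is no depth.
- robot.camera_model(name): a dict with "intrinsics" (3x3 intrinsics, pixels), "dist_coeffs" ([k1, k2, p1, p2, k3] as OpenCV has them; the pictures are not rectified), "R" (3x3) and "t" (3): a world point X has camera coordinates R X + t; the wrist camera has in their place "tool_from_camera" (4x4, takes a point from camera to tool coordinates, whose origin is the TCP and whose axes are the flange's). Camera axes: x right, y down, z forward; pixel columns grow to the right and rows downward; lengths in mm; the calibration is good to about 2 mm. A picture is of the moment at which its call begins: read the wrist's pose just before it. camera_model takes no time and is no camera call.
- robot.finish_job(): hands the job in; it is judged then, once.
The state is a dict: "t": time; "joints": joint angles; "joint_velocities": joint speeds; "effort": joint torques, N m; "tool_pos": TCP position; "ee_rot": TCP orientation; "force": force on the tool from outside, world axes, zero at the start; "ft_torque": the same for the moment, N m; "width": finger opening in mm; "grip_force": force on a finger pad.
Only numpy, scipy, OpenCV 4.12 (cv2) and the standard library are available. Lean on these libraries where they do the work, as an engineer would, in place of code of your own. Each camera call takes 0.05 s, during which the arm holds its last target. There are 200 camera calls.

## Working session

There is one attempt and no reset: what is moved stays moved. The work goes in short steps, Python scripts to look and compute and a tool call to move; the robot and the scene stay as the last step left them, time stands still between calls to the robot, and variables do not carry over. Pictures are saved under pics/ and viewed, at most 10 in all, crops included, and the job is handed in when it is done.

Besides the shell and the picture viewer there is one more tool, called as a command line: name --argument value ..., lists and objects as JSON in quotes. play_rows: Moves the arm, as the interface text tells. Its arguments: {"type":"object","properties":{"deltas":{"type":"array","items":{"type":"object","properties":{"dx":{"type":"number"},"dy":{"type":"number"},"dz":{"type":"number"},"wx":{"type":"number"},"wy":{"type":"number"},"wz":{"type":"number"},"grip":{"type":"number"}}}},"force":{"type":"number"}},"required":["deltas"]}

```bash
ls; mkdir -p pics; python3 - <<'E'
from rig import robot
import cv2,numpy as np
s=robot.sense();print(s['t'],s['tool_pos'],s['ee_rot'],s['width'])
for n in('top','side'):
    cv2.imwrite(f'pics/{n}0.png',robot.snapshot(n)[:,:,::-1]);c=robot.camera_model(n)
    print(n,c, -np.array(c['R']).T@np.array(c['t']))
print(robot.camera_model('wrist'))
E
```

```text
pics
0.0 [ 252.17053168 -598.38289366  204.57612497] [-3.07756771e+00 -6.21923025e-01  6.19729403e-04] 94.33403011573823
top {'intrinsics': array([[468.33710132,   0.        , 321.23042271],
       [  0.        , 468.33710132, 199.66844101],
       [  0.        ,   0.        ,   1.        ]]), 'dist_coeffs': array([-0.01028098,  0.        ,  0.        ,  0.        ,  0.        ]), 'R': array([[-2.25184371e-02, -9.99743714e-01, -2.32961806e-03],
       [-9.89579064e-01,  2.26208490e-02, -1.42202576e-01],
       [ 1.42218830e-01, -8.96838518e-04, -9.89834835e-01]]), 't': array([ 253.9008952 ,  601.59620995, 1360.96461495])} [ 407.48967089  241.44777231 1433.27020793]
side {'intrinsics': array([[410.81574002,   0.        , 321.26470055],
       [  0.        , 410.81574002, 205.32639314],
       [  0.        ,   0.        ,   1.        ]]), 'dist_coeffs': array([0.02337308, 0.        , 0.        , 0.        , 0.        ]), 'R': array([[-0.99480531, -0.10080903,  0.01413987],
       [-0.05623736,  0.42847197, -0.90180326],
       [ 0.08485137, -0.89791387, -0.43191543]]), 't': array([ 611.47007639,   60.25157007, 1239.71370354])} [ 506.49066127 1148.98171677  581.14042823]
{'intrinsics': array([[326.45115626,   0.        , 318.20151825],
       [  0.        , 326.45115626, 197.03172386],
       [  0.        ,   0.        ,   1.        ]]), 'dist_coeffs': array([-0.01807688,  0.        ,  0.        ,  0.        ,  0.        ]), 'tool_from_camera': array([[ 8.02350310e-04, -9.72129539e-01, -2.34442991e-01,
         6.85995125e+01],
       [ 9.99999651e-01,  8.34305806e-04, -3.71232591e-05,
        -4.79151374e-01],
       [ 2.31685765e-04, -2.34442880e-01,  9.72129869e-01,
        -1.81135948e+02],
       [ 0.00000000e+00,  0.00000000e+00,  0.00000000e+00,
         1.00000000e+00]])}
```

View pics/top0.png

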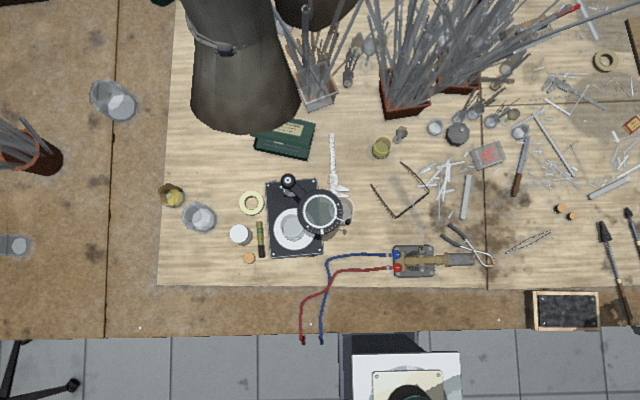

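View pics/side0.png

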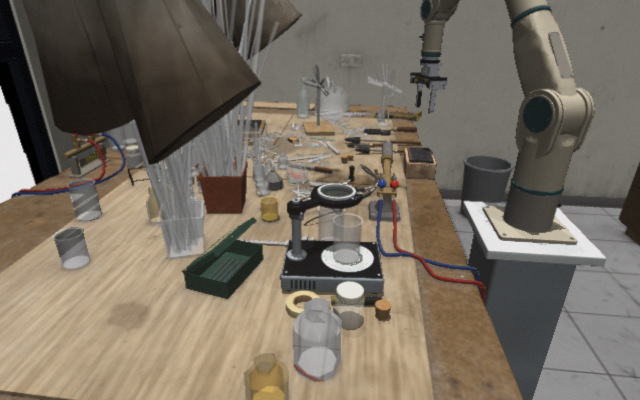

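Top view: post cap near (288,181), head/ring near (320,212), window near (293,228), lever knob perhaps near (348,222), tall beaker near (342,208). Next, an enlarged crop with ray casts.

```bash
cat > h.py <<'E'
from rig import robot
import cv2,numpy as np
from scipy.spatial.transform import Rotation as Ro
def cast(n,uv,z,s=None):
    c=robot.camera_model(n);K=c['intrinsics'];d=c['dist_coeffs']
    p=cv2.undistortPoints(np.float64(uv).reshape(-1,1,2),K,d).reshape(-1,2)
    r=np.c_[p,np.ones(len(p))]
    if n=='wrist':
        T=c['tool_from_camera'];A=Ro.from_rotvec(s['ee_rot']).as_matrix()
        R=A@T[:3,:3];o=A@T[:3,3]+s['tool_pos']
    else: R=np.array(c['R']).T;o=-R@c['t']
    w=r@R.T
    return o+w*((np.asarray(z)-o[2])/w[:,2])[:,None]
def proj(n,X):
    c=robot.camera_model(n)
    return cv2.projectPoints(np.float64(X).reshape(-1,1,3),cv2.Rodrigues(np.array(c['R']))[0],np.float64(c['t']),c['intrinsics'],c['dist_coeffs'])[0].reshape(-1,2)
E
python3 - <<'E'
from h import *
a=cv2.imread('pics/top0.png')[150:280,220:380]
cv2.imwrite('pics/c.png',cv2.resize(a,None,fx=5,fy=4.6,interpolation=cv2.INTER_CUBIC)[:600])
print(cast('top',[[288,181],[320,212],[293,228]],[196,182,52]).round(1))
E
```

```text
[[637.9 328.4 196. ]
 [553.9 244.4 182. ]
 [523.3 325.5  52. ]]
```

View pics/c.png

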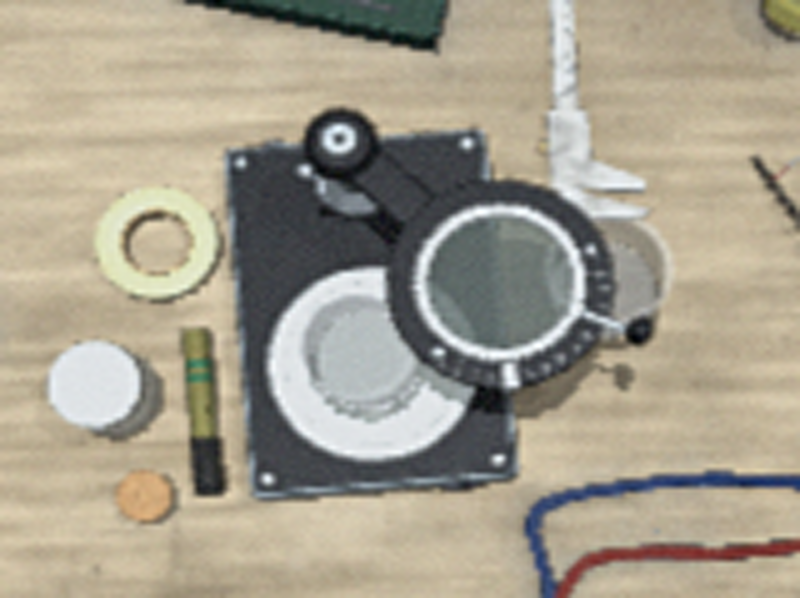

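Crop: cap (340,139), ring centre (500,281), knob (638,330), broad mark (511,374), window (372,363), beaker foot roughly (362,350). I'll convert these.

```bash
python3 - <<'E'
from h import *
c=np.array([[340,139],[500,281],[638,330],[511,374],[372,363],[240,160],[468,143],[267,480],[500,460],[590,249],[438,353]],float)
uv=c/[5,4.6]+[220,150]
P=cast('top',uv,[196,182,223,182,52,50,50,50,50,182,182]);print(P.round(1))
post,ring,knob,mark,win=P[:5,:2]
print(np.linalg.norm(post-ring),np.linalg.norm(knob-ring),np.linalg.norm(mark-ring),np.linalg.norm(post-win))
ang=lambda v:np.degrees(np.arctan2(v[1],v[0]))
f=ring-post;h=win-post
print('head front',ang(f),'home',ang(h),'head deg',ang(f)-ang(h),'knob',ang(knob-ring)-ang(f),'mark',ang(mark-ring)-ang(f))
print('base axis',ang(P[5,:2]-P[7,:2]),ang(P[6,:2]-P[8,:2]))
# refine circles
g=cv2.imread('pics/top0.png');
s=robot.sense();print(Ro.from_rotvec(s['ee_rot']).as_matrix().round(3))
E
```

```text
[[640.1 328.4 196. ]
 [556.3 244.3 182. ]
 [522.  173.3 223. ]
 [501.8 239.6 182. ]
 [520.5 321.4  52. ]
 [655.  398.8  50. ]
 [663.1 261.8  50. ]
 [447.3 384.2  50. ]
 [456.9 247.2  50. ]
 [574.1 195.4 182. ]
 [514.9 278.4 182. ]]
118.63334784871527 78.87893686446371 54.73418911103787 119.747713198514
head front -134.89618656386241 home -176.66343664743815 head deg 41.76725008357573 knob 19.11288986558921 mark -40.20431836557651
base axis 3.9998832790333783 4.06331155251556
[[ 0.922  0.388 -0.001]
 [ 0.388 -0.922  0.002]
 [-0.    -0.002 -1.   ]]
```

play_rows --deltas '[{"dx": 10,"dy": 20,"dz": 30,"grip": -1},{"dx": 12,"dy": 25,"dz": 25,"grip": -1},{"dx": 16,"dy": 34,"dz": 15,"grip": -1},{"dx": 17,"dy": 36,"grip": -1},{"dx": 17,"dy": 36,"grip": -1}]'

```text
invalid input
```

play_rows --deltas '[{"dx": 17,"dy": 36,"grip": -1},{"dx": 17,"dy": 36,"grip": -1},{"dx": 17,"dy": 36,"grip": -1},{"dx": 17,"dy": 36,"grip": -1},{"dx": 17,"dy": 36,"grip": -1}]'

```text
invalid input
```

```bash
python3 - <<'E'
from h import *
for z in (300,400,500,600,700):
    X=cast('top',[[250,132],[295,110],[195,110]],[z]*3); print(z,X.round(0)[:,:2].tolist(),proj('side',X).round(0).tolist())
s=robot.sense();print(s['t'],s['tool_pos'],s['ee_rot'],s['width'])
E
```

```text
300 [[745.0, 414.0], [800.0, 301.0], [806.0, 553.0]] [[235.0, 167.0], [226.0, 148.0], [175.0, 194.0]]
400 [[715.0, 399.0], [765.0, 296.0], [771.0, 526.0]] [[249.0, 115.0], [239.0, 102.0], [195.0, 131.0]]
500 [[686.0, 384.0], [730.0, 291.0], [735.0, 498.0]] [[264.0, 57.0], [253.0, 52.0], [216.0, 64.0]]
600 [[656.0, 369.0], [696.0, 285.0], [700.0, 471.0]] [[280.0, -6.0], [268.0, -5.0], [238.0, -8.0]]
700 [[626.0, 353.0], [661.0, 280.0], [665.0, 443.0]] [[298.0, -75.0], [285.0, -68.0], [262.0, -87.0]]
0.1 [ 252.1938203  -598.44718888  204.68975444] [-3.07777291e+00 -6.21964182e-01  5.26030713e-04] 94.01562928304423
```

play_rows --deltas '[{"dx": 10,"dy": 20,"dz": 30,"wx": 0,"wy": 0,"wz": 0,"grip": -1},{"dx": 12,"dy": 25,"dz": 25,"wx": 0,"wy": 0,"wz": 0,"grip": -1},{"dx": 16,"dy": 34,"dz": 15,"wx": 0,"wy": 0,"wz": 0,"grip": -1},{"dx": 17,"dy": 36,"dz": 0,"wx": 0,"wy": 0,"wz": 0,"grip": -1},{"dx": 17,"dy": 36,"dz": 0,"wx": 0,"wy": 0,"wz": 0,"grip": -1}]'

```text
t: 0.52
tool_pos: [325.0, -446.9, 276.3]
ee_rot: [3.078, 0.62, 0.002]
force: [0.7, 0.3, -0.5]
width: 63.8
grip_force: 0.0
```

play_rows --deltas '[{"dx": 17,"dy": 36,"dz": 0,"wx": 0,"wy": 0,"wz": 0,"grip": -1},{"dx": 17,"dy": 36,"dz": 0,"wx": 0,"wy": 0,"wz": 0,"grip": -1},{"dx": 17,"dy": 36,"dz": 0,"wx": 0,"wy": 0,"wz": 0,"grip": -1},{"dx": 17,"dy": 36,"dz": 0,"wx": 0,"wy": 0,"wz": 0,"grip": -1},{"dx": 17,"dy": 36,"dz": 0,"wx": 0,"wy": 0,"wz": 0,"grip": -1}]'

```text
t: 0.93
tool_pos: [409.6, -266.0, 275.4]
ee_rot: [-3.079, -0.622, 0.0]
force: [-0.0, 0.2, 0.6]
width: 30.6
grip_force: 0.0
```

play_rows --deltas '[{"dx": 17,"dy": 36,"dz": 0,"wx": 0,"wy": 0,"wz": 0,"grip": -1},{"dx": 17,"dy": 36,"dz": 0,"wx": 0,"wy": 0,"wz": 0,"grip": -1},{"dx": 17,"dy": 36,"dz": 0,"wx": 0,"wy": 0,"wz": 0,"grip": -1},{"dx": 17,"dy": 36,"dz": 0,"wx": 0,"wy": 0,"wz": 0,"grip": -1},{"dx": 17,"dy": 36,"dz": 0,"wx": 0,"wy": 0,"wz": 0,"grip": -1}]'

```text
t: 1.35
tool_pos: [494.6, -86.1, 275.4]
ee_rot: [-3.079, -0.622, 0.001]
force: [0.4, -1.0, -1.4]
width: 0.9
grip_force: 0.0
```

play_rows --deltas '[{"dx": 20,"dy": 34,"dz": 0,"wx": 0,"wy": 0,"wz": 0,"grip": -1},{"dx": 20,"dy": 34,"dz": 0,"wx": 0,"wy": 0,"wz": 0,"grip": -1},{"dx": 20,"dy": 34,"dz": 0,"wx": 0,"wy": 0,"wz": 0,"grip": -1},{"dx": 20,"dy": 34,"dz": 0,"wx": 0,"wy": 0,"wz": 0,"grip": -1},{"dx": 20,"dy": 34,"dz": 0,"wx": 0,"wy": 0,"wz": 0,"grip": -1}]'

```text
t: 1.77
tool_pos: [594.8, 83.8, 275.1]
ee_rot: [3.079, 0.622, -0.001]
force: [2.1, -0.5, 0.6]
width: 0.4
grip_force: 0.0
```

```bash
python3 - <<'E'
from h import *
s=robot.sense();print(s['t'],s['tool_pos'],s['ee_rot'],s['width'],s['force'])
cv2.imwrite('pics/w1.png',robot.snapshot('wrist')[:,:,::-1])
E
```

```text
1.7667 [594.80838649  83.75141696 275.14393499] [ 3.07921701e+00  6.22336465e-01 -1.13747958e-03] 0.40000697753775466 [ 2.13284098 -0.46313337  0.55260006]
```

View pics/w1.png

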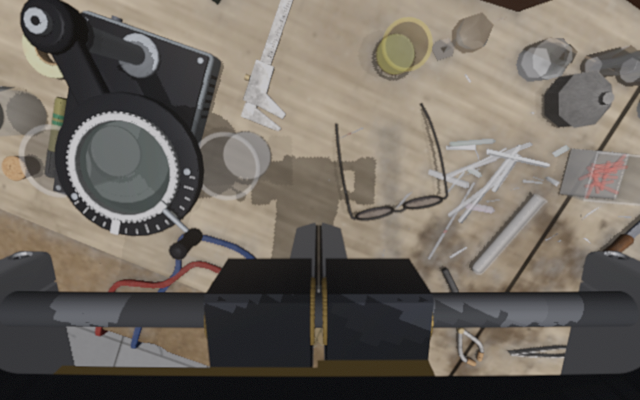

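Wrist view: post cap (37,18), ring centre (123,163), broad mark (115,227), knob top about (190,238). Tall beaker stands under and right of the head. I'll cross-check positions.

```bash
python3 - <<'E'
from h import *
s=robot.sense()
print(cast('wrist',[[37,18],[123,163],[115,227],[190,238],[182,248]],[196,182,182,223,184],s).round(1))
post=np.array([639.5,328.5])
d=lambda a:np.array([np.cos(np.radians(a)),np.sin(np.radians(a))])
for a in (225,220,215,210,205,200,195,190,186,183.7):
    r=post+120*d(a); print(a,(r+76.5*d(a+90)).round(1), (r+62*d(a+90)).round(1))
E
```

```text
[[645.3 343.  196. ]
 [561.3 260.4 182. ]
 [502.7 251.5 182. ]
 [540.9 176.5 223. ]
 [509.1 189.5 184. ]]
225 [608.7 189.6] [598.5 199.8]
220 [596.7 192.8] [587.4 203.9]
215 [585.1 197. ] [576.8 208.9]
210 [573.8 202.2] [566.6 214.8]
205 [563.1 208.5] [556.9 221.6]
200 [552.9 215.6] [547.9 229.2]
195 [543.4 223.5] [539.6 237.6]
190 [534.6 232.3] [532.1 246.6]
186 [528.2 239.9] [526.6 254.3]
183.7 [524.7 244.4] [523.8 258.9]
```

```bash
python3 - <<'E'
from h import *
s=robot.sense();print(s['tool_pos'])
for X in ([640,328.4,196],[645,343,196],[556.3,244.3,182],[561,260,182],[522,173,223]): print(X,proj('side',[X]).round(1))
g=cv2.imread('pics/side0.png')[170:290,260:400]; cv2.imwrite('pics/s1.png',cv2.resize(g,None,fx=5,fy=5,interpolation=cv2.INTER_CUBIC))
E
```

```text
[597.87980257  93.97770411 274.74258883]
[640, 328.4, 196] [[296.3 200. ]]
[645, 343, 196] [[293.  202.7]]
[556.3, 244.3, 182] [[336.2 192.7]]
[561, 260, 182] [[333.8 195.2]]
[522, 173, 223] [[352.3 167.1]]
```

View pics/s1.png

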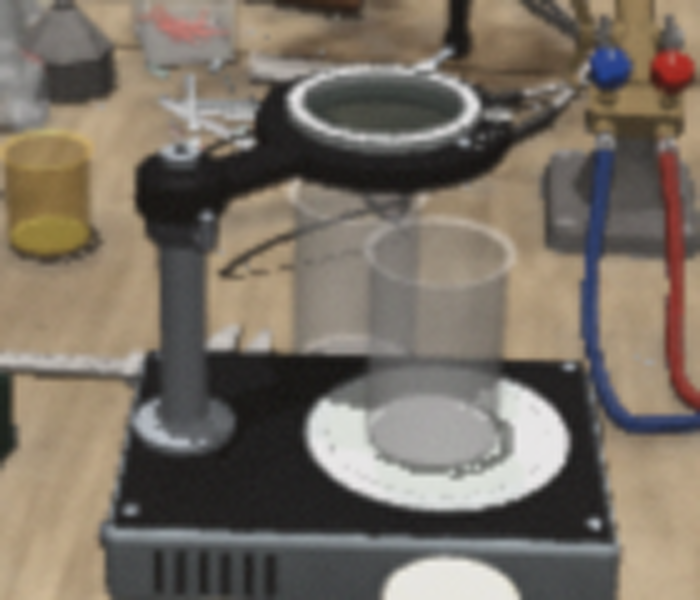

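Side crop: cap at side px (296,200), matching the top-view estimate; the wrist offset came from arm motion lag. Moving to the approach point beside the rim.

play_rows --deltas '[{"dx": 8,"dy": 18,"dz": -20,"wx": 0,"wy": 0,"wz": 0,"grip": -1},{"dx": 8,"dy": 18,"dz": -25,"wx": 0,"wy": 0,"wz": 0,"grip": -1},{"dx": 8,"dy": 18,"dz": -25,"wx": 0,"wy": 0,"wz": 0,"grip": -1},{"dx": 8,"dy": 18,"dz": -25,"wx": 0,"wy": 0,"wz": 0,"grip": -1},{"dx": 0,"dy": 2,"dz": -20,"wx": 0,"wy": 0,"wz": 0,"grip": -1}]'

```text
t: 2.23
tool_pos: [626.1, 160.5, 158.0]
ee_rot: [-3.075, -0.628, 0.001]
force: [0.5, 0.7, -1.3]
width: 0.4
grip_force: 0.0
```

play_rows --deltas '[{"dx": -2,"dy": 2,"dz": 0,"wx": 0,"wy": 0,"wz": 0,"grip": -1},{"dx": -3,"dy": 3,"dz": 0,"wx": 0,"wy": 0,"wz": 0,"grip": -1},{"dx": -3,"dy": 3,"dz": 0,"wx": 0,"wy": 0,"wz": 0,"grip": -1},{"dx": -3,"dy": 3,"dz": 0,"wx": 0,"wy": 0,"wz": 0,"grip": -1},{"dx": -2,"dy": 2,"dz": 0,"wx": 0,"wy": 0,"wz": 0,"grip": -1}]'

```text
t: 2.65
tool_pos: [613.8, 169.2, 162.3]
ee_rot: [-3.079, -0.621, -0.004]
force: [0.8, 0.3, -0.4]
width: 0.2
grip_force: 0.0
```

play_rows --deltas '[{"dx": -1,"dy": 4,"dz": 0,"wx": 0,"wy": 0,"wz": 0,"grip": -1},{"dx": -1,"dy": 4,"dz": 0,"wx": 0,"wy": 0,"wz": 0,"grip": -1},{"dx": -1,"dy": 4,"dz": 0,"wx": 0,"wy": 0,"wz": 0,"grip": -1},{"dx": -1,"dy": 4,"dz": 0,"wx": 0,"wy": 0,"wz": 0,"grip": -1},{"dx": -1,"dy": 4,"dz": 0,"wx": 0,"wy": 0,"wz": 0,"grip": -1}]'

```text
t: 3.07
tool_pos: [608.4, 189.1, 160.6]
ee_rot: [3.079, 0.623, 0.0]
force: [1.6, -8.8, 1.7]
width: 0.5
grip_force: 4.7
```

play_rows --deltas '[{"dx": -4.7,"dy": 1.7,"dz": 0,"wx": 0,"wy": 0,"wz": 0,"grip": -1},{"dx": -4.7,"dy": 1.7,"dz": 0,"wx": 0,"wy": 0,"wz": 0,"grip": -1},{"dx": -4.7,"dy": 1.7,"dz": 0,"wx": 0,"wy": 0,"wz": 0,"grip": -1},{"dx": -4.7,"dy": 1.7,"dz": 0,"wx": 0,"wy": 0,"wz": 0,"grip": -1},{"dx": -4.7,"dy": 1.7,"dz": 0,"wx": 0,"wy": 0,"wz": 0,"grip": -1}]'

```text
t: 3.48
tool_pos: [588.7, 196.2, 161.1]
ee_rot: [3.078, 0.619, 0.011]
force: [6.2, -2.5, -1.2]
width: 0.3
grip_force: 2.9
```

Good; continuing on the arc (215° → 205° → 195°).

play_rows --deltas '[{"dx": -4.6,"dy": 2.2,"dz": 0,"wx": 0,"wy": 0,"wz": 0,"grip": -1},{"dx": -4.6,"dy": 2.2,"dz": 0,"wx": 0,"wy": 0,"wz": 0,"grip": -1},{"dx": -4.5,"dy": 2.3,"dz": 0,"wx": 0,"wy": 0,"wz": 0,"grip": -1},{"dx": -4.4,"dy": 2.5,"dz": 0,"wx": 0,"wy": 0,"wz": 0,"grip": -1},{"dx": -4.3,"dy": 2.5,"dz": 0,"wx": 0,"wy": 0,"wz": 0,"grip": -1}]'

```text
t: 3.9
tool_pos: [566.3, 207.8, 161.3]
ee_rot: [3.078, 0.619, 0.011]
force: [5.7, -2.9, -0.4]
width: 0.5
grip_force: 2.9
```

play_rows --deltas '[{"dx": -4.2,"dy": 2.8,"dz": 0,"wx": 0,"wy": 0,"wz": 0,"grip": -1},{"dx": -4.0,"dy": 3.0,"dz": 0,"wx": 0,"wy": 0,"wz": 0,"grip": -1},{"dx": -4.0,"dy": 3.0,"dz": 0,"wx": 0,"wy": 0,"wz": 0,"grip": -1},{"dx": -3.8,"dy": 3.1,"dz": 0,"wx": 0,"wy": 0,"wz": 0,"grip": -1},{"dx": -3.7,"dy": 3.1,"dz": 0,"wx": 0,"wy": 0,"wz": 0,"grip": -1}]'

```text
t: 4.32
tool_pos: [546.5, 221.9, 161.2]
ee_rot: [3.077, 0.618, 0.01]
force: [7.0, -4.4, -0.2]
width: 0.4
grip_force: 3.2
```

play_rows --deltas '[{"dx": -3.0,"dy": 2.8,"dz": 0,"wx": 0,"wy": 0,"wz": 0,"grip": -1},{"dx": -3.0,"dy": 2.9,"dz": 0,"wx": 0,"wy": 0,"wz": 0,"grip": -1},{"dx": -2.8,"dy": 2.9,"dz": 0,"wx": 0,"wy": 0,"wz": 0,"grip": -1},{"dx": -2.5,"dy": 2.9,"dz": 0,"wx": 0,"wy": 0,"wz": 0,"grip": -1},{"dx": -2.0,"dy": 2.5,"dz": 0,"wx": 0,"wy": 0,"wz": 0,"grip": -1}]'

```text
t: 4.73
tool_pos: [532.6, 235.6, 161.0]
ee_rot: [3.077, 0.617, 0.007]
force: [5.1, -5.6, 0.2]
width: 0.4
grip_force: 3.0
```

play_rows --deltas '[{"dx": -1.0,"dy": 1.2,"dz": 0,"wx": 0,"wy": 0,"wz": 0,"grip": -1},{"dx": -0.8,"dy": 1.2,"dz": 0,"wx": 0,"wy": 0,"wz": 0,"grip": -1},{"dx": -0.6,"dy": 1.2,"dz": 0,"wx": 0,"wy": 0,"wz": 0,"grip": -1},{"dx": -0.6,"dy": 1.0,"dz": 0,"wx": 0,"wy": 0,"wz": 0,"grip": -1},{"dx": -0.5,"dy": 1.0,"dz": 0,"wx": 0,"wy": 0,"wz": 0,"grip": -1}]'

```text
t: 5.15
tool_pos: [528.7, 240.8, 161.0]
ee_rot: [3.076, 0.617, 0.005]
force: [3.5, -6.5, 1.2]
width: 0.8
grip_force: 3.1
```

play_rows --deltas '[{"dx": -0.6,"dy": 0.8,"dz": 0,"wx": 0,"wy": 0,"wz": 0,"grip": -1},{"dx": -0.6,"dy": 0.8,"dz": 0,"wx": 0,"wy": 0,"wz": 0,"grip": -1},{"dx": -0.5,"dy": 0.8,"dz": 0,"wx": 0,"wy": 0,"wz": 0,"grip": -1},{"dx": -0.5,"dy": 0.8,"dz": 0,"wx": 0,"wy": 0,"wz": 0,"grip": -1},{"dx": -0.2,"dy": 0.5,"dz": 0,"wx": 0,"wy": 0,"wz": 0,"grip": -1}]'

```text
t: 5.57
tool_pos: [526.3, 244.6, 161.0]
ee_rot: [3.076, 0.618, 0.005]
force: [3.7, -5.3, 1.5]
width: 0.6
grip_force: 3.0
```

play_rows --deltas '[{"dx": -0.2,"dy": 0.6,"dz": 0,"wx": 0,"wy": 0,"wz": 0,"grip": -1},{"dx": -0.2,"dy": 0.6,"dz": 0,"wx": 0,"wy": 0,"wz": 0,"grip": -1},{"dx": 0,"dy": 0.5,"dz": 0,"wx": 0,"wy": 0,"wz": 0,"grip": -1},{"dx": 0,"dy": 0.4,"dz": 0,"wx": 0,"wy": 0,"wz": 0,"grip": -1},{"dx": 0,"dy": 0.2,"dz": 0,"wx": 0,"wy": 0,"wz": 0,"grip": -1}]'

```text
t: 5.98
tool_pos: [525.8, 245.5, 160.9]
ee_rot: [3.075, 0.616, 0.004]
force: [4.7, -8.1, 2.5]
width: 0.5
grip_force: 4.1
```

play_rows --deltas '[{"dx": 0,"dy": 0.6,"dz": 0,"wx": 0,"wy": 0,"wz": 0,"grip": -1},{"dx": 0,"dy": 0.6,"dz": 0,"wx": 0,"wy": 0,"wz": 0,"grip": -1},{"dx": 0,"dy": 0.5,"dz": 0,"wx": 0,"wy": 0,"wz": 0,"grip": -1},{"dx": 0,"dy": 0.3,"dz": 0,"wx": 0,"wy": 0,"wz": 0,"grip": -1},{"dx": 0,"dy": 0,"dz": 0,"wx": 0,"wy": 0,"wz": 0,"grip": -1}]'

```text
t: 6.4
tool_pos: [525.8, 245.6, 160.9]
ee_rot: [3.073, 0.614, 0.002]
force: [3.0, -10.7, 4.2]
width: 0.8
grip_force: 5.6
```

```bash
python3 - <<'E'
from h import *
s=robot.sense();print(s['t'],s['tool_pos'],s['force'])
a=robot.snapshot('top')[150:280,220:380,::-1]
cv2.imwrite('pics/c2.png',cv2.resize(a,None,fx=5,fy=4.6,interpolation=cv2.INTER_CUBIC)[:600])
E
```

```text
6.4 [525.75111092 245.55767675 160.92397166] [  3.00765809 -10.71642326   4.1772352 ]
```

View pics/c2.png

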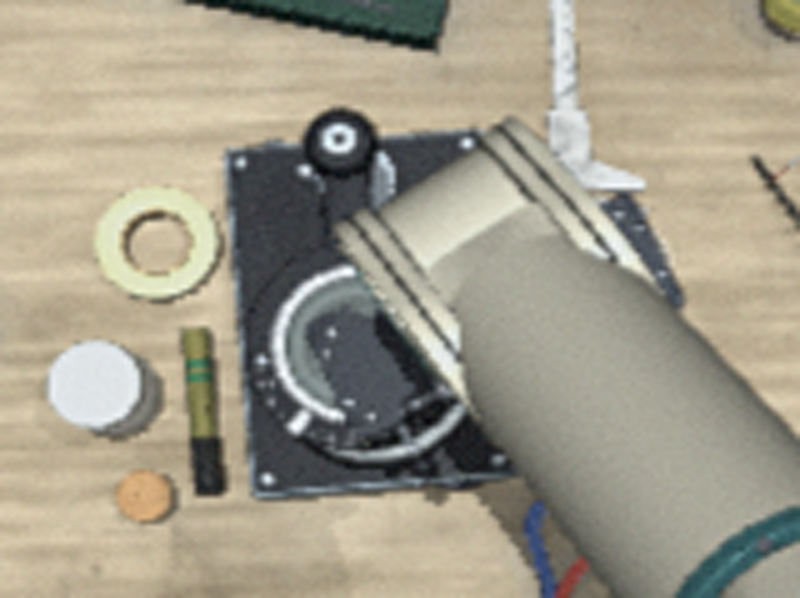

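Head stalled while force rose to 11 N: it's home against the stop; broad mark now at crop (299,421). Backing off, rising, and moving to behind the knob.

play_rows --deltas '[{"dx": 0,"dy": -6,"dz": 0,"wx": 0,"wy": 0,"wz": 0,"grip": -1},{"dx": 0,"dy": -12,"dz": 0,"wx": 0,"wy": 0,"wz": 0,"grip": -1},{"dx": 0,"dy": -12,"dz": 8,"wx": 0,"wy": 0,"wz": 0,"grip": -1},{"dx": -4,"dy": -2,"dz": 25,"wx": 0,"wy": 0,"wz": 0,"grip": -1},{"dx": -10,"dy": 0,"dz": 10,"wx": 0,"wy": 0,"wz": 0,"grip": -1}]'

```text
t: 6.87
tool_pos: [511.0, 218.5, 205.7]
ee_rot: [-3.08, -0.618, -0.005]
force: [1.2, 1.0, 0.5]
width: 0.2
grip_force: 0.0
```

play_rows --deltas '[{"dx": -12,"dy": 6,"dz": 0,"wx": 0,"wy": 0,"wz": 0,"grip": -1},{"dx": -14,"dy": 8,"dz": 0,"wx": 0,"wy": 0,"wz": 0,"grip": -1},{"dx": -14,"dy": 10,"dz": 0,"wx": 0,"wy": 0,"wz": 0,"grip": -1},{"dx": -9,"dy": 8,"dz": 0,"wx": 0,"wy": 0,"wz": 0,"grip": -1},{"dx": 0,"dy": 0,"dz": 0,"wx": 0,"wy": 0,"wz": 0,"grip": -1}]'

```text
t: 7.28
tool_pos: [456.8, 254.7, 203.3]
ee_rot: [-3.076, -0.631, 0.003]
force: [-0.4, 0.9, -0.1]
width: 0.6
grip_force: 0.0
```

```bash
python3 - <<'E'
from h import *
s=robot.sense();print(s['t'],s['tool_pos'],s['force'])
a=robot.snapshot('top')[180:270,240:360,::-1]
b=robot.snapshot('side')[150:240,290:410,::-1]
cv2.imwrite('pics/c3.png',cv2.resize(np.vstack([np.hstack([a,b])]),None,fx=3.33,fy=3.33,interpolation=cv2.INTER_CUBIC))
u=np.array([[299/5+220,421/4.6+150]]);m=cast('top',u,[182])[0];print('mark',m)
post=np.array([639.5,328.5])
d=lambda a:np.array([np.cos(np.radians(a)),np.sin(np.radians(a))])
for a in(180,183,183.7,185,187):print(a,post+120*d(a),post+120*d(a)+54.5*d(a-40))
E
```

```text
7.2833 [456.77798215 254.70240886 203.27393878] [-0.42264891  0.93871821 -0.12277052]
mark [477.10061314 353.27445903 182.        ]
180 [519.5 328.5] [477.75057785 363.53192473]
183 [519.66445583 322.21968525] [476.13882053 355.01860401]
183.7 [519.75012581 320.75612301] [475.82703442 353.02084125]
185 [519.95663623 318.04131087] [475.31284982 349.30122665]
187 [520.3944618  313.87567879] [474.68691585 343.5585062 ]
```

View pics/c3.png

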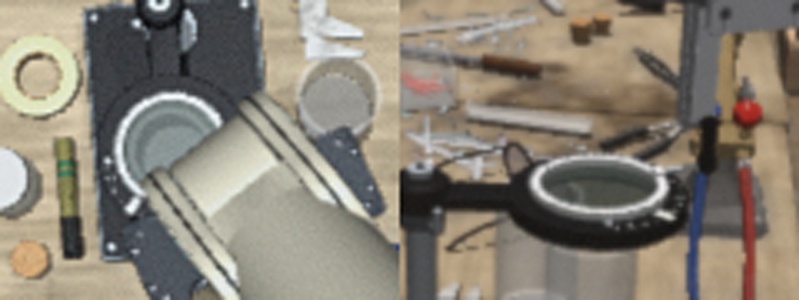

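```bash
python3 - <<'E'
from h import *
s=robot.sense();print(s['tool_pos'],proj('side',[[446.4,289.7,223]]))
d=lambda a:np.array([np.cos(np.radians(a)),np.sin(np.radians(a))])
p0=None
for a in np.arange(205,141,-3.):
    p=np.array([519.75,320.8])+80*d(a)-20*d(a-90); print(a,p.round(1),None if p0 is None else (p-p0).round(1)); p0=p
E
```

```text
[459.79088711 252.29402871 203.32728224] [[384.33654866 186.66132302]]
205.0 [455.7 268.9] None
202.0 [453.1 272.3] [-2.6  3.4]
199.0 [450.6 275.8] [-2.4  3.6]
196.0 [448.4 279.5] [-2.3  3.7]
193.0 [446.3 283.3] [-2.1  3.8]
190.0 [444.4 287.2] [-1.9  3.9]
187.0 [442.8 291.2] [-1.7  4. ]
184.0 [441.3 295.3] [-1.4  4.1]
181.0 [440.1 299.4] [-1.2  4.1]
178.0 [439.1 303.6] [-1.   4.2]
175.0 [438.3 307.8] [-0.8  4.2]
172.0 [437.7 312.1] [-0.6  4.3]
169.0 [437.4 316.4] [-0.3  4.3]
166.0 [437.3 320.7] [-0.1  4.3]
163.0 [437.4 325.1] [0.1 4.3]
160.0 [437.7 329.4] [0.3 4.3]
157.0 [438.3 333.6] [0.6 4.3]
154.0 [439.1 337.9] [0.8 4.2]
151.0 [440.1 342.1] [1.  4.2]
148.0 [441.3 346.2] [1.2 4.1]
145.0 [442.7 350.3] [1.4 4.1]
142.0 [444.4 354.3] [1.6 4. ]
```

Knob prediction matches. Approach to a≈202°, then sweep 3°/row.

play_rows --deltas '[{"dx": -2,"dy": 5,"dz": -2,"wx": 0,"wy": 0,"wz": 0,"grip": -1},{"dx": -2,"dy": 5,"dz": -2,"wx": 0,"wy": 0,"wz": 0,"grip": -1},{"dx": -1,"dy": 4,"dz": 0,"wx": 0,"wy": 0,"wz": 0,"grip": -1},{"dx": -1,"dy": 3,"dz": 0,"wx": 0,"wy": 0,"wz": 0,"grip": -1},{"dx": -1,"dy": 3,"dz": 0,"wx": 0,"wy": 0,"wz": 0,"grip": -1}]'

```text
t: 7.8
tool_pos: [453.1, 271.5, 199.2]
ee_rot: [3.079, 0.622, -0.001]
force: [-1.4, -1.4, 0.1]
width: 0.7
grip_force: 0.5
```

play_rows --deltas '[{"dx": -2.4,"dy": 3.6,"dz": 0,"wx": 0,"wy": 0,"wz": -3,"grip": -1},{"dx": -2.3,"dy": 3.7,"dz": 0,"wx": 0,"wy": 0,"wz": -3,"grip": -1},{"dx": -2.1,"dy": 3.8,"dz": 0,"wx": 0,"wy": 0,"wz": -3,"grip": -1},{"dx": -1.9,"dy": 3.9,"dz": 0,"wx": 0,"wy": 0,"wz": -3,"grip": -1},{"dx": -1.7,"dy": 4.0,"dz": 0,"wx": 0,"wy": 0,"wz": -3,"grip": -1}]'

```text
t: 8.22
tool_pos: [442.9, 290.6, 199.4]
ee_rot: [3.134, 0.21, 0.0]
force: [0.3, -1.5, -0.8]
width: 0.5
grip_force: 0.5
```

play_rows --deltas '[{"dx": -1.4,"dy": 4.1,"dz": 0,"wx": 0,"wy": 0,"wz": -3,"grip": -1},{"dx": -1.2,"dy": 4.1,"dz": 0,"wx": 0,"wy": 0,"wz": -3,"grip": -1},{"dx": -1.0,"dy": 4.2,"dz": 0,"wx": 0,"wy": 0,"wz": -3,"grip": -1},{"dx": -0.8,"dy": 4.2,"dz": 0,"wx": 0,"wy": 0,"wz": -3,"grip": -1},{"dx": -0.6,"dy": 4.3,"dz": 0,"wx": 0,"wy": 0,"wz": -3,"grip": -1}]'

```text
t: 8.63
tool_pos: [437.8, 311.5, 199.3]
ee_rot: [3.134, -0.2, -0.0]
force: [0.1, -1.7, -0.1]
width: 0.6
grip_force: 0.5
```

play_rows --deltas '[{"dx": -0.3,"dy": 4.3,"dz": 0,"wx": 0,"wy": 0,"wz": -3,"grip": -1},{"dx": -0.1,"dy": 4.3,"dz": 0,"wx": 0,"wy": 0,"wz": -3,"grip": -1},{"dx": 0.1,"dy": 4.3,"dz": 0,"wx": 0,"wy": 0,"wz": -3,"grip": -1},{"dx": 0.3,"dy": 4.3,"dz": 0,"wx": 0,"wy": 0,"wz": -3,"grip": -1},{"dx": 0.6,"dy": 4.3,"dz": 0,"wx": 0,"wy": 0,"wz": -3,"grip": -1}]'

```text
t: 9.05
tool_pos: [438.2, 333.1, 199.3]
ee_rot: [3.081, -0.608, -0.001]
force: [-0.6, -0.9, -0.1]
width: 0.6
grip_force: 0.5
```

play_rows --deltas '[{"dx": 0.8,"dy": 4.2,"dz": 0,"wx": 0,"wy": 0,"wz": -3,"grip": -1},{"dx": 1.0,"dy": 4.2,"dz": 0,"wx": 0,"wy": 0,"wz": -3,"grip": -1},{"dx": 1.2,"dy": 4.1,"dz": 0,"wx": 0,"wy": 0,"wz": -3,"grip": -1},{"dx": 0.7,"dy": 2.0,"dz": 0,"wx": 0,"wy": 0,"wz": -1.5,"grip": -1},{"dx": 0,"dy": 0,"dz": 0,"wx": 0,"wy": 0,"wz": 0,"grip": -1}]'

```text
t: 9.47
tool_pos: [442.1, 348.3, 199.3]
ee_rot: [-3.015, 0.883, -0.0]
force: [-0.1, -0.6, 0.0]
width: 0.5
grip_force: 0.0
```

```bash
python3 - <<'E'
from h import *
s=robot.sense();print(s['t'],s['tool_pos'],s['force'])
a=robot.snapshot('top')[180:270,240:360,::-1]
b=robot.snapshot('side')[150:240,310:430,::-1]
cv2.imwrite('pics/c4.png',cv2.resize(np.hstack([a,b]),None,fx=3.33,fy=3.33,interpolation=cv2.INTER_CUBIC))
E
```

```text
9.4667 [442.07778691 348.2697556  199.34281891] [-0.13572072 -0.55826217  0.03332761]
```

View pics/c4.png

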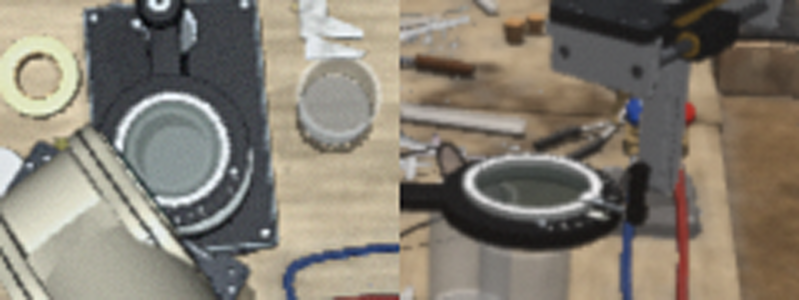

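Rod is just short of the mark. Push ~2.5° more, then back off and clear the view.

play_rows --deltas '[{"dx": 0.7,"dy": 1.8,"dz": 0,"wx": 0,"wy": 0,"wz": -1.3,"grip": -1},{"dx": 0.7,"dy": 1.8,"dz": 0,"wx": 0,"wy": 0,"wz": -1.3,"grip": -1},{"dx": 0,"dy": 0,"dz": 0,"wx": 0,"wy": 0,"wz": 0,"grip": -1},{"dx": -6,"dy": -8,"dz": 0,"wx": 0,"wy": 0,"wz": 0,"grip": -1},{"dx": -12,"dy": -16,"dz": 0,"wx": 0,"wy": 0,"wz": 0,"grip": -1}]'

```text
t: 9.98
tool_pos: [426.7, 329.1, 199.4]
ee_rot: [-2.992, 0.948, -0.002]
force: [0.2, 0.3, -0.4]
width: 0.8
grip_force: 0.0
```

play_rows --deltas '[{"dx": -6,"dy": -20,"dz": 15,"wx": 0,"wy": 0,"wz": 0,"grip": -1},{"dx": 0,"dy": -40,"dz": 10,"wx": 0,"wy": 0,"wz": 0,"grip": -1},{"dx": 0,"dy": -40,"dz": 10,"wx": 0,"wy": 0,"wz": 0,"grip": -1},{"dx": 0,"dy": -40,"dz": 0,"wx": 0,"wy": 0,"wz": 0,"grip": -1},{"dx": 0,"dy": -30,"dz": 0,"wx": 0,"wy": 0,"wz": 0,"grip": -1}]'

```text
t: 10.4
tool_pos: [419.9, 154.3, 235.4]
ee_rot: [-2.992, 0.954, -0.003]
force: [0.4, 0.7, -0.3]
width: 0.1
grip_force: 0.0
```

```bash
python3 - <<'E'
from h import *
s=robot.sense();print(s['t'],s['tool_pos'],s['force'])
a=robot.snapshot('top')[:,:,::-1];cv2.imwrite('pics/top5.png',a);a=a[190:265,250:350]
cv2.imwrite('pics/c5.png',cv2.resize(a,None,fx=8,fy=8,interpolation=cv2.INTER_CUBIC))
E
```

```text
10.4 [419.85226849 154.34817135 235.37020413] [ 0.351191    0.65313041 -0.34158957]
```

View pics/c5.png

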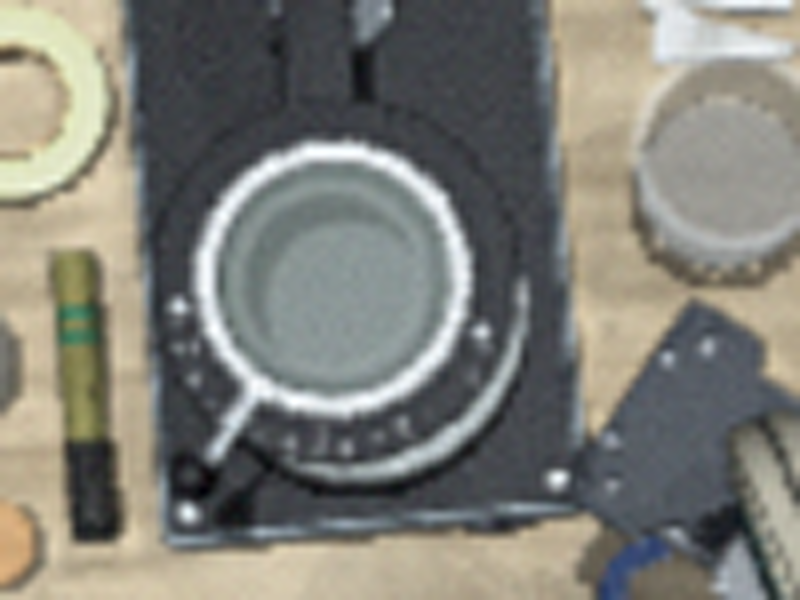

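Lever rod at (255,392)–(215,455) lies over the broad mark, knob near (193,473), ring centre (334,278). Checking the angle numerically.

```bash
python3 - <<'E'
from h import *
o=np.array([250,190])
ang=lambda v:np.degrees(np.arctan2(v[1],v[0]))
c=np.array([[334,278],[193,470],[255,392],[215,455]])/8+o
P=cast('top',c,[184,223,190,190])[:,:2];print(P.round(1))
print([ang(p-P[0]) for p in P[1:]], ang(P[0]-[639.7,328.4]))
# bright bar centroid line, and ring ellipse
g=cv2.imread('pics/top5.png');v=g.min(2)
R=cv2.resize(v[190:265,250:350],None,fx=8,fy=8,interpolation=cv2.INTER_CUBIC)
m=(R>150).astype(np.uint8);m[:,:195]=0;m[:398]=0;m[:,262:]=0;m[465:]=0
y,x=np.nonzero(m);w=R[y,x]
print(x.min(),x.max(),y.min(),y.max(),len(x))
q=np.c_[x,y].astype(np.float32)
vx,vy,x0,y0=cv2.fitLine(q,cv2.DIST_L2,0,.01,.01).ravel()
A=cast('top',np.array([[x0-20*vx,y0-20*vy],[x0+20*vx,y0+20*vy]])/8+o,[188,188])[:,:2]
print('bar centre dir',ang(A.mean(0)-P[0]),'line',ang(A[1]-A[0]),ang(A[0]-A[1]),A.mean(0))
m=(R>170).astype(np.uint8);cs,_=cv2.findContours(m,cv2.RETR_EXTERNAL,cv2.CHAIN_APPROX_NONE)
k=max(cs,key=cv2.contourArea);hull=k[:,0];print(cv2.boundingRect(k))
E
```

```text
[[521.  320.7]
 [456.6 364.4]
 [483.2 347. ]
 [462.7 360.4]]
[np.float64(145.83885931878768), np.float64(145.17452322296978), np.float64(145.71473965039016)] -176.27695355880425
211 261 398 457 937
bar centre dir 144.7897495080323 line -34.16266769168912 145.8373323083109 [472.98633025 354.5780542 ]
(197, 143, 273, 312)
```

Lever about 1.5–2° short by this coarse view; a close wrist look to decide.

play_rows --deltas '[{"dx": 0,"dy": 5,"dz": 40,"wx": 0,"wy": 0,"wz": 0,"grip": -1},{"dx": 0,"dy": 30,"dz": 20,"wx": 0,"wy": 0,"wz": 0,"grip": -1},{"dx": 2,"dy": 40,"dz": 5,"wx": 0,"wy": 0,"wz": 0,"grip": -1},{"dx": 2,"dy": 40,"dz": 0,"wx": 0,"wy": 0,"wz": 0,"grip": -1},{"dx": 2,"dy": 40,"dz": 0,"wx": 0,"wy": 0,"wz": 0,"grip": -1}]'

```text
t: 10.87
tool_pos: [426.0, 314.6, 300.8]
ee_rot: [-2.991, 0.952, -0.002]
force: [1.0, -0.3, 0.3]
width: 0.4
grip_force: 0.0
```

play_rows --deltas '[{"dx": 0,"dy": 40,"dz": 0,"wx": 0,"wy": 0,"wz": 0,"grip": -1},{"dx": 0,"dy": 30,"dz": 0,"wx": 0,"wy": 0,"wz": 0,"grip": -1},{"dx": 0,"dy": 10,"dz": 0,"wx": 0,"wy": 0,"wz": 0,"grip": -1},{"dx": 0,"dy": 0,"dz": 0,"wx": 0,"wy": 0,"wz": 0,"grip": -1},{"dx": 0,"dy": 0,"dz": 0,"wx": 0,"wy": 0,"wz": 0,"grip": -1}]'

```text
t: 11.28
tool_pos: [425.6, 391.4, 299.1]
ee_rot: [2.993, -0.951, 0.001]
force: [0.3, -0.9, -0.4]
width: 0.8
grip_force: 0.0
```

```bash
python3 - <<'E'
from h import *
s=robot.sense();print(s['t'],s['tool_pos'],s['ee_rot'])
np.savez('w6.npz',tool_pos=s['tool_pos'],ee_rot=s['ee_rot'])
a=robot.snapshot('wrist')[:,:,::-1];cv2.imwrite('pics/w6.png',a)
c=robot.camera_model('wrist');T=c['tool_from_camera'];A=Ro.from_rotvec(s['ee_rot']).as_matrix()
R=(A@T[:3,:3]).T;t=-R@(A@T[:3,3]+s['tool_pos'])
uv=cv2.projectPoints(np.float64([[476,353,182],[520,321,182]]),cv2.Rodrigues(R)[0],t,c['intrinsics'],c['dist_coeffs'])[0].reshape(-1,2);print(uv)
x,y=uv[0].astype(int);x=np.clip(x,67,572);y=np.clip(y,50,350)
cv2.imwrite('pics/c6.png',cv2.resize(a[y-50:y+50,x-67:x+67],None,fx=5.9,fy=5.9,interpolation=cv2.INTER_CUBIC));print(x,y)
E
```

```text
11.2833 [425.5829598  391.43070543 299.11729201] [ 2.99259350e+00 -9.50739221e-01  8.09699143e-04]
[[321.82436177 123.49826817]
 [322.89515689  58.48304611]]
321 123
```

View pics/c6.png

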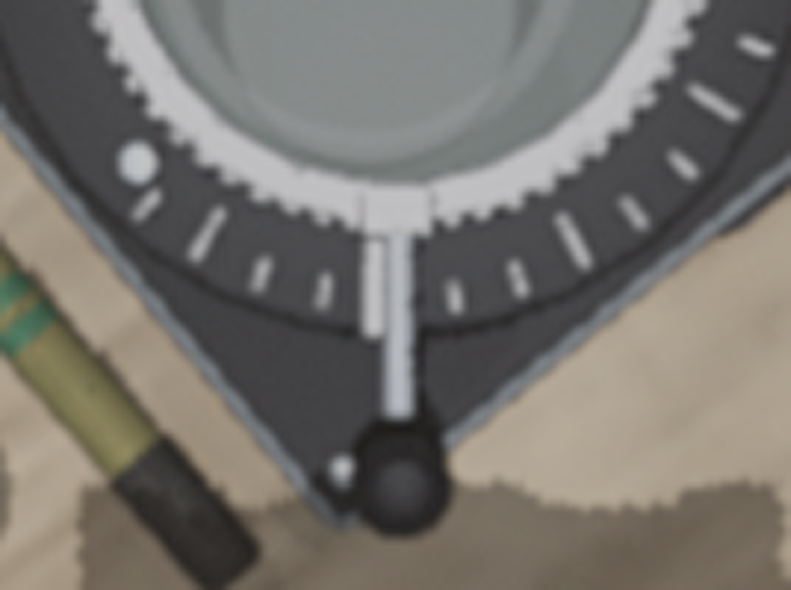

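Close view: broad mark spans x≈361–406 (centre ~387 by neighbours 323/455), rod centre at 398: about 1.7° short. One small nudge from behind the knob.

play_rows --deltas '[{"dx": 2,"dy": -28,"dz": 0,"wx": 0,"wy": 0,"wz": 0,"grip": -1},{"dx": 2,"dy": -28,"dz": 0,"wx": 0,"wy": 0,"wz": 0,"grip": -1},{"dx": 0,"dy": -2,"dz": -30,"wx": 0,"wy": 0,"wz": 0,"grip": -1},{"dx": 0,"dy": 0,"dz": -35,"wx": 0,"wy": 0,"wz": 0,"grip": -1},{"dx": 0,"dy": 0,"dz": -35,"wx": 0,"wy": 0,"wz": 0,"grip": -1}]'

```text
t: 11.75
tool_pos: [431.1, 331.5, 200.1]
ee_rot: [-2.989, 0.958, -0.004]
force: [-0.8, 0.6, -0.5]
width: 0.4
grip_force: 0.0
```

play_rows --deltas '[{"dx": 0,"dy": 0,"dz": 0,"wx": 0,"wy": 0,"wz": 0,"grip": -1},{"dx": 2.5,"dy": 3.4,"dz": 0,"wx": 0,"wy": 0,"wz": 0,"grip": -1},{"dx": 2.5,"dy": 3.4,"dz": 0,"wx": 0,"wy": 0,"wz": 0,"grip": -1},{"dx": 2.5,"dy": 3.4,"dz": 0,"wx": 0,"wy": 0,"wz": 0,"grip": -1},{"dx": 0,"dy": 0,"dz": 0,"wx": 0,"wy": 0,"wz": 0,"grip": -1}]'

```text
t: 12.17
tool_pos: [438.9, 346.3, 201.6]
ee_rot: [-2.99, 0.949, -0.004]
force: [0.0, 1.2, -1.2]
width: 0.3
grip_force: 0.0
```

play_rows --deltas '[{"dx": 1.8,"dy": 2.4,"dz": 0,"wx": 0,"wy": 0,"wz": 0,"grip": -1},{"dx": 1.6,"dy": 2.2,"dz": 0,"wx": 0,"wy": 0,"wz": 0,"grip": -1},{"dx": 1.2,"dy": 1.6,"dz": 0,"wx": 0,"wy": 0,"wz": 0,"grip": -1},{"dx": 0.6,"dy": 0.8,"dz": 0,"wx": 0,"wy": 0,"wz": 0,"grip": -1},{"dx": 0,"dy": 0,"dz": 0,"wx": 0,"wy": 0,"wz": 0,"grip": -1}]'

```text
t: 12.58
tool_pos: [442.3, 351.8, 199.5]
ee_rot: [-2.994, 0.951, -0.0]
force: [-0.1, 1.5, -0.1]
width: 0.5
grip_force: 0.0
```

play_rows --deltas '[{"dx": 0.8,"dy": 1.0,"dz": 0,"wx": 0,"wy": 0,"wz": 0,"grip": -1},{"dx": 0.7,"dy": 0.9,"dz": 0,"wx": 0,"wy": 0,"wz": 0,"grip": -1},{"dx": 0.5,"dy": 0.6,"dz": 0,"wx": 0,"wy": 0,"wz": 0,"grip": -1},{"dx": 0,"dy": 0,"dz": 0,"wx": 0,"wy": 0,"wz": 0,"grip": -1},{"dx": 0,"dy": 0,"dz": 0,"wx": 0,"wy": 0,"wz": 0,"grip": -1}]'

```text
t: 13.0
tool_pos: [444.0, 354.0, 199.4]
ee_rot: [2.994, -0.951, -0.0]
force: [-1.4, -0.3, -0.4]
width: 0.5
grip_force: 0.3
```

play_rows --deltas '[{"dx": -4,"dy": -6,"dz": 0,"wx": 0,"wy": 0,"wz": 0,"grip": -1},{"dx": -11,"dy": -15,"dz": 0,"wx": 0,"wy": 0,"wz": 0,"grip": -1},{"dx": 0,"dy": 0,"dz": 30,"wx": 0,"wy": 0,"wz": 0,"grip": -1},{"dx": 0,"dy": 2,"dz": 35,"wx": 0,"wy": 0,"wz": 0,"grip": -1},{"dx": 0,"dy": 10,"dz": 35,"wx": 0,"wy": 0,"wz": 0,"grip": -1}]'

```text
t: 13.42
tool_pos: [429.0, 342.2, 300.5]
ee_rot: [2.99, -0.955, -0.0]
force: [0.3, 1.5, 0.1]
width: 0.5
grip_force: 0.0
```

play_rows --deltas '[{"dx": -2,"dy": 25,"dz": 0,"wx": 0,"wy": 0,"wz": 0,"grip": -1},{"dx": -2,"dy": 20,"dz": 0,"wx": 0,"wy": 0,"wz": 0,"grip": -1},{"dx": 0,"dy": 0,"dz": 0,"wx": 0,"wy": 0,"wz": 0,"grip": -1},{"dx": 0,"dy": 0,"dz": 0,"wx": 0,"wy": 0,"wz": 0,"grip": -1},{"dx": 0,"dy": 0,"dz": 0,"wx": 0,"wy": 0,"wz": 0,"grip": -1}]'

```text
t: 13.83
tool_pos: [425.3, 388.7, 299.2]
ee_rot: [2.992, -0.952, 0.001]
force: [0.5, -0.8, -0.3]
width: 0.4
grip_force: 0.0
```

```bash
python3 - <<'E'
from h import *
s=robot.sense();print(s['t'],s['tool_pos'],s['force'])
a=robot.snapshot('wrist')[:,:,::-1];cv2.imwrite('pics/w7.png',a)
c=robot.camera_model('wrist');T=c['tool_from_camera'];A=Ro.from_rotvec(s['ee_rot']).as_matrix()
R=(A@T[:3,:3]).T;t=-R@(A@T[:3,3]+s['tool_pos'])
uv=cv2.projectPoints(np.float64([[476,353,182]]),cv2.Rodrigues(R)[0],t,c['intrinsics'],c['dist_coeffs'])[0].reshape(-1,2);print(uv)
x,y=uv[0].astype(int);x=np.clip(x,67,572);y=np.clip(y,50,350)
cv2.imwrite('pics/c7.png',cv2.resize(a[y-50:y+50,x-67:x+67],None,fx=5.9,fy=5.9,interpolation=cv2.INTER_CUBIC));print(x,y)
g=cv2.resize(a[y-50:y+50,x-67:x+67],None,fx=5.9,fy=5.9,interpolation=cv2.INTER_CUBIC).min(2)
print(g[255:320:10,300:480:6].mean(0).astype(int).tolist(), g[340:400].mean(0)[340:460:5].astype(int).tolist())
E
```

```text
13.8333 [425.30564895 388.71428954 299.15779922] [ 0.46508879 -0.80409225 -0.32966372]
[[319.12607131 124.99656777]]
319 124
[72, 74, 90, 111, 105, 80, 71, 72, 71, 85, 118, 143, 155, 172, 179, 159, 148, 163, 142, 90, 70, 72, 72, 77, 98, 113, 95, 75, 73, 74] [65, 65, 63, 62, 68, 97, 140, 170, 179, 175, 154, 107, 60, 38, 44, 53, 60, 64, 64, 63, 63, 64, 64, 64]
```

Brightness profile: rod centre is x≈381 against a broad-mark centre of x≈385 (about 0.6° off), with mark white on both sides. Handing in.

```bash
python3 -c "
from rig import robot
print(robot.finish_job())"
```

```text
the job is handed in; nothing more can be done
None
```

The head is home against its stop and the lever's rod lies about 0.6° from the centre of the broad mark by my last wrist-camera measurement; I only pushed, at about 11 N at most, and handed the job in with the arm clear, but got no verdict back.

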